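# Match a bracket's second lug by thickness

## Robot

A 6-joint arm with a two-finger parallel gripper is mounted at the origin on the work surface. World frame = base frame: x ahead of the robot, y to its left, z up, the work surface at z = 0. Lengths are in m, angles in rad, forces in N, time in s.
With the tool pointing down it reaches from about 0.375 to 0.975 m from the base axis. Payload 3.8 kg.
Tool frame: the origin (TCP) lies on the centre line of the jaws, within the pads' length; the fingertips stand 22 mm ahead of it and the grasp point (between the pads) lies 3 mm ahead of it; x points along the fingers, y is the direction in which the jaws open and shut, and the axes are right-handed (so a half turn about x gives the same grasp; the last joint's range is limited). The gripper opens to 85 mm and grips with 20 to 120 N. Pads are 22 mm wide; open, the fingers measure 114 mm over their backs; the gripper's body (76 mm by 85 mm) begins 54 mm behind the grasp point. The pads swing forward as they close: fully open they stand 13 mm farther back than shut.
Start: joints at [-1.328, 0.264, 1.604, -0, 1.274, -0.037], TCP at [0.186, -0.649, 0.253] pointing down, gripper open.
Joint ranges: [-2.63, 2.63], [-0.94, 2.18], [0.31, 2.57], [-1.31, 4.45], [0, 2.66], [-2.55, 2.55]. Speed limits (rad/s): [2.57, 2.57, 3.14, 3.14, 3.14, 3.14].

## Interface

Orientations are given as a rotation vector (axis times angle).
In Python, from workcell import monitor, eyes, finish_job gives the robot as it stands. The module is installed in compiled form; this text tells all that it offers.
- The arm moves only by the tool play_rows, never from a script. Its argument "deltas" is a list of rows, each an object of numbers: "wx", "wy", "wz": the turn, a rotation vector about the world's x, y, z in degrees; "x", "y", "z": the shift along the world's x, y, z in mm; "fingers": the closure, from -1 (fully open) to 1 (shut), so that 0 is half open. A call has 1 to 20 rows; each row is the pose to reach, as a shift and turn from the pose commanded when the call began; what a row does not reach only later rows make up. A row lasts 1/8 s, in which the tool goes at most 62.5 mm and 10.7 degrees, less where a joint would pass 70% of its speed; a pose out of reach is approached as far as the arm can. A call with a gripper value outside its range is refused whole. The fingers move at their own pace and stop on an object; "grip_force" is the grip in N (left out, the last holds). Time passes only in rows, so rows that repeat a pose let the fingers close. It gives the time, the measured TCP pose, the force and the opening at its end, in the units of the state.
- monitor.read_state(): the state, without advancing time (a new reading comes with each control period).
- eyes.read_camera(name): name is "scene" or "top" or "wrist"; returns a dict with "frame" (384x512x3 uint8, red, green, blue), "depth" (384x512 float32, m along the optical axis (not along the pixel's ray), 0 where there is no reading), "K" (3x3 intrinsics, pixels), "view" (4x4, takes a point from world to camera coordinates); the wrist camera has in their place "tool_from_camera" (4x4, takes a point from camera to tool coordinates, whose origin is the TCP and whose axes are the tool frame's). Camera axes: x right, y down, z forward; pixel columns grow to the right and rows downward; lengths in m; the calibration is good to about 2 mm. The wrist camera is an equidistant fisheye: a pixel r from the principal point sees the ray r / f radians off the axis. A picture is of the moment at which its call begins: read the wrist's pose just before it.
- finish_job(): hands the job in, once; it reports no verdict.
The state is a dict: "time": time; "q": joint angles; "joint_vel": joint speeds; "joint_torque": joint torques, N m; "tool_pos": TCP position; "tcp_rot": TCP orientation; "wrist_force": force on the tool from outside, world axes, zero at the start; "torque": the same for the moment, N m; "width": opening from 0.0 (shut) to 1.0 (fully open).
Only numpy, scipy, OpenCV 4.12 (cv2) and the standard library are available. Lean on these libraries where they do the work, as an engineer would, in place of code of your own. Each camera call takes 0.05 s, during which the arm holds its last target.

## Task

One lug is already tacked beside the spacer block on the clamped-down bracket: pinch it in the gripper to read its thickness, then pinch the lugs leaning in the rack to find the one of the same thickness. Stand that lug upright on the bracket's base plate, flat against the free side of the spacer block and squarely opposite the tacked lug, setting it down gently, and let go. The other two lugs must be left leaning in their places in the rack, and the wrench, the flat-bar offcut and the grinding disc where they lie.

Things in the scene. Friction and masses are not known exactly. Their poses are not given: they have to be found in the camera images.
- spacer: aluminium spacer block, 70 mm (its x) by 60 (its y), fixed on the bracket's steel base plate; top 37 mm, bolt head on it 44 mm above the bench. Origin: under its centre at bench height; x away from the robot, z up. The tacked lug stands against its -x (robot's) side, centred on y = 0. The bracket's other station, 130 mm along y (either side), has a bolt with a round washer, 34 mm high, in its place
- bracket: the job's bracket: steel base plate 200 mm (x) by 250 (y), its top 12 mm above the bench, fixed; two low strap clamps (28 wide, studs 46 mm high) hold its two y ends, from 107 to 169 mm out on the y axis. Origin: under its centre at bench height, z up; stations at y = -65 and +65 mm. A finished bracket with four lugs lies aside, farther left, for show
- seat (a point): middle of the lower edge of the spacer block's free side (+x, away from the robot), on the base plate's top, 12 mm above the bench; axes as the spacer's. The middle of the bottom edge of the matching lug's inner face belongs here, the lug's width along the spacer's y. The tacked lug stands exactly opposite
- tack_a: one of two lugs of the same 60 x 80 mm outline as the loose ones, tacked upright and immovable on the bracket's base plate, 130 mm apart along y; 12, 16 or 20 mm thick, not told. The job is the one with the spacer block against its face (origins 35 mm apart). Origin: middle of the bottom edge of the face to the spacer's side, 12 mm above the bench; z up, y along its width, x from that face into the plate, away from the spacer
- tack_b: one of two lugs of the same 60 x 80 mm outline as the loose ones, tacked upright and immovable on the bracket's base plate, 130 mm apart along y; 12, 16 or 20 mm thick, not told. The job is the one with the spacer block against its face (origins 35 mm apart). Origin: middle of the bottom edge of the face to the spacer's side, 12 mm above the bench; z up, y along its width, x from that face into the plate, away from the spacer
- rack: fixed steel rack, 262 mm long (its y). Its bed slopes up away from the robot. At each of 3 stalls (84 mm apart along y) two 8 mm bars, 44 mm apart, prop the lug from the robot's side, up to 36 mm from its bottom edge; above that both faces are free. 18 mm fins part the stalls. Origin: on the bench below the line where the lugs' bottom edges lie, 45 mm up; x away from the robot, z up
- lug_a: loose steel lug plate in the rack: 60 mm wide, 80 high, rounded top, 18 mm pin hole, plain parallel faces; 12, 16 or 20 mm thick, one of each, which is not told; 0.3-0.8 kg. Origin: middle of the bottom edge of the face on the rack's bars; z up the plate, y along its width, x from that face into the plate (it fills x = 0 to its thickness). Leans 30 deg from vertical, top towards the robot, free face up and away
- lug_b: loose steel lug plate in the rack: 60 mm wide, 80 high, rounded top, 18 mm pin hole, plain parallel faces; 12, 16 or 20 mm thick, one of each, which is not told; 0.3-0.8 kg. Origin: middle of the bottom edge of the face on the rack's bars; z up the plate, y along its width, x from that face into the plate (it fills x = 0 to its thickness). Leans 30 deg from vertical, top towards the robot, free face up and away
- lug_c: loose steel lug plate in the rack: 60 mm wide, 80 high, rounded top, 18 mm pin hole, plain parallel faces; 12, 16 or 20 mm thick, one of each, which is not told; 0.3-0.8 kg. Origin: middle of the bottom edge of the face on the rack's bars; z up the plate, y along its width, x from that face into the plate (it fills x = 0 to its thickness). Leans 30 deg from vertical, top towards the robot, free face up and away
- wrench: loose bystander, not to be moved: open-ended wrench, about 160 mm, lying
- discs: loose bystander, not to be moved: dark grinding disc, 115 mm across, lying
- offcut: loose bystander, not to be moved: rusty flat-bar offcut 140 x 40 x 8 mm, lying
Not all that is in view belongs to the job. Leave any black or blue look-alike of the lug_c alone. Leave any black or blue look-alike of the lug_a alone.

How it is judged:
On the way:
1. the tacked lug of the job bracket is pinched between the fingers (((horizontal distance between tack_a and spacer below 0.06 m and contact force between the fingers and tack_a above 3 N and distance between the grasp point and tack_a below 0.095 m) or (horizontal distance between tack_b and spacer below 0.06 m and contact force between the fingers and tack_b above 3 N and distance between the grasp point and tack_b below 0.095 m))), for 0.2 s.
At the end, for the whole second after the job is handed in: The matching lug stands on the base plate (bottom within 3 mm, upright within 2.8 deg), inner face within 4 mm of the spacer's free side, parallel within 3.4 deg, centred opposite the tacked lug within 6 mm, at rest; the other two lean in the rack within 20 mm of where they were (((horizontal distance between tack_a and spacer below 0.06 m and (x of seat in the frame of lug_a between -0.004 and 0.0015 m or x of seat in the frame of lug_a between 0.0145 and 0.02 m) and y of seat in the frame of lug_a between -0.006 and 0.006 m and z of seat in the frame of lug_a between -0.003 and 0.003 m and angle between lug_a's own z axis and vertical below 0.05 rad and angle between the x axis of lug_a and the x axis of spacer, either way round below 0.06 rad and linear speed of lug_a below 0.02 m/s and distance of each of lug_b, lug_c from where it was at the start of the episode below 0.02 m and angle between lug_b's own z axis and vertical between 0.35 and 0.8 rad and angle between lug_c's own z axis and vertical between 0.35 and 0.8 rad) or (horizontal distance between tack_b and spacer below 0.06 m and (x of seat in the frame of lug_c between -0.004 and 0.0015 m or x of seat in the frame of lug_c between 0.0105 and 0.016 m) and y of seat in the frame of lug_c between -0.006 and 0.006 m and z of seat in the frame of lug_c between -0.003 and 0.003 m and angle between lug_c's own z axis and vertical below 0.05 rad and angle between the x axis of lug_c and the x axis of spacer, either way round below 0.06 rad and linear speed of lug_c below 0.02 m/s and distance of each of lug_a, lug_b from where it was at the start of the episode below 0.02 m and angle between lug_a's own z axis and vertical between 0.35 and 0.8 rad and angle between lug_b's own z axis and vertical between 0.35 and 0.8 rad))); the robot touches nothing.
It fails at once if a lug is dropped or knocked flying (faster than 0.4 m/s, not in the fingers) ((linear speed of lug_a above 0.4 m/s and contact force between the fingers and lug_a below 0.1 N) or (linear speed of lug_b above 0.4 m/s and contact force between the fingers and lug_b below 0.1 N) or (linear speed of lug_c above 0.4 m/s and contact force between the fingers and lug_c below 0.1 N)).
It fails at once if a loose bystander is moved more than 30 mm (distance of any of wrench, discs, offcut from where it was at the start of the episode above 0.03 m).
It also fails if it takes over 64 s, if anything falls off the work surface, if the arm or the gripper's body presses on something with over 40 N, if the wrist force passes 120 N, or if a joint passes its speed limit or range.

## Working session

There is one attempt and no reset: what is moved stays moved. The work goes in short steps, Python scripts to look and compute and a tool call to move; the robot and the scene stay as the last step left them, time stands still between calls to the robot, and variables do not carry over. Pictures are saved under pics/ and viewed, and the job is handed in when it is done.

Besides the shell and the picture viewer there is one more tool, called after "Call:" as a command line: name --argument value ..., lists and objects as JSON in quotes. play_rows: Moves the arm, as the interface text tells. Its arguments: {"type":"object","properties":{"deltas":{"type":"array"},"grip_force":{"type":"number"}},"required":["deltas"]}

```bash
mkdir -p pics
cat > h.py <<'E'
import numpy as np,cv2
from workcell import monitor,eyes,finish_job
from scipy.spatial.transform import Rotation as R
def grab(n,tag):
    s=monitor.read_state(); c=eyes.read_camera(n)
    np.savez(f'{tag}.npz',pos=s['tool_pos'],rot=s['tcp_rot'],**c)
    cv2.imwrite(f'pics/{tag}.png',cv2.cvtColor(c['frame'],cv2.COLOR_RGB2BGR)); return c
def world(c):
    K=c['K'];d=c['depth'];v,u=np.mgrid[:d.shape[0],:d.shape[1]]
    p=np.stack([(u-K[0,2])/K[0,0]*d,(v-K[1,2])/K[1,1]*d,d,np.ones_like(d)],-1)
    w=p@np.linalg.inv(c['view']).T; w=w[...,:3]; w[d==0]=np.nan; return w
E
python3 - <<'E'
from h import *
for n in('scene','top','wrist'):
    c=grab(n,n+'0'); print(n,c['K'].tolist(),c.get('tool_from_camera',c.get('view')))
print(monitor.read_state())
E
```

```text
scene [[401.9932173000306, 0.0, 254.12253651966626], [0.0, 401.9932173000306, 187.77883347434727], [0.0, 0.0, 1.0]] [[-0.81491815  0.57931026 -0.01755087  0.45741657]
 [ 0.45975408  0.62770652 -0.62818048 -0.16851798]
 [-0.3528946  -0.51998476 -0.77786969  1.41298451]
 [ 0.          0.          0.          1.        ]]
top [[346.6095073958172, 0.0, 258.437783096031], [0.0, 346.6095073958172, 196.61799469721186], [0.0, 0.0, 1.0]] [[-0.00993019 -0.9999336   0.0058462  -0.07935567]
 [-0.98125098  0.00861895 -0.1925415   0.51589936]
 [ 0.19247833 -0.00764856 -0.98127142  0.96965389]
 [ 0.          0.          0.          1.        ]]
wrist [[297.3186396354542, 0.0, 251.66730925394623], [0.0, 297.3186396354542, 191.04476079718825], [0.0, 0.0, 1.0]] [[-7.49447207e-04 -2.59873529e-01  9.65642370e-01 -1.20658092e-01]
 [ 9.99999705e-01 -3.55649522e-04  6.80400022e-04  1.26319840e-04]
 [ 1.66612292e-04  9.65642596e-01  2.59873719e-01 -6.57074290e-02]
 [ 0.00000000e+00  0.00000000e+00  0.00000000e+00  1.00000000e+00]]
{'time': 0.15, 'q': array([-1.32790786e+00,  2.64643370e-01,  1.60506604e+00, -1.06057256e-05,
        1.27367557e+00, -3.69214376e-02]), 'joint_vel': array([ 4.12971115e-05, -3.18042782e-03, -4.97721754e-03, -1.23557010e-03,
       -1.16604500e-03, -1.32044572e-04]), 'joint_torque': array([ 2.86875718e-05, -5.15905917e+01, -3.67959309e+01, -6.00581575e-05,
        8.07629986e-03,  3.45133151e-05]), 'tool_pos': array([ 0.18627225, -0.64824627,  0.25220224]), 'tcp_rot': array([ 2.07207576,  0.29369631, -2.07248245]), 'wrist_force': array([ 0.53446169, -0.05557555,  0.44107576]), 'torque': array([-0.01071374,  0.00098481,  0.02201277]), 'width': 0.9980195705965952}
```

View pics/top0.png

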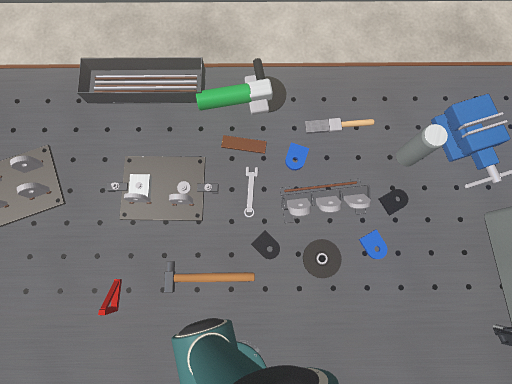

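View pics/scene0.png

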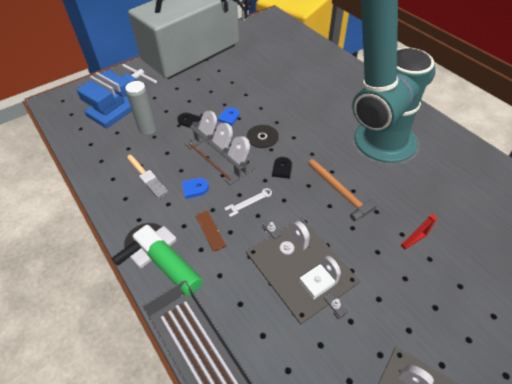

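View pics/wrist0.png

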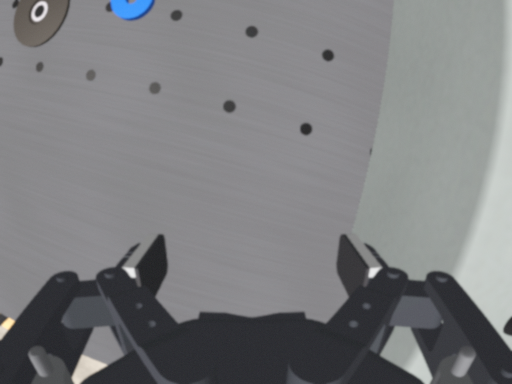

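Run:
```python
from h import *
c=dict(np.load('top0.npz')); w=world(c)
im=cv2.imread('pics/top0.png')
a=cv2.resize(im[145:230,100:215],None,fx=6,fy=6,interpolation=cv2.INTER_CUBIC); cv2.imwrite('pics/a1.png',a)
a=cv2.resize(im[170:225,275:380],None,fx=7,fy=7,interpolation=cv2.INTER_CUBIC); cv2.imwrite('pics/a2.png',a)
s=cv2.imread('pics/scene0.png')
cv2.imwrite('pics/a3.png',cv2.resize(s[215:320,240:370],None,fx=5,fy=5,interpolation=cv2.INTER_CUBIC))
cv2.imwrite('pics/a4.png',cv2.resize(s[100:190,170:290],None,fx=6,fy=6,interpolation=cv2.INTER_CUBIC))
for (u,v) in [(130,180),(146,180),(146,193),(130,193),(139,199),(139,195),(183,198),(120,155),(205,155),(205,220),(120,220),(299,200),(299,210),(328,200),(357,197),(320,260)]: print(u,v,w[v,u].round(4))
```

```text
130 180 [0.5721 0.3011 0.0367]
146 180 [0.5717 0.2531 0.0367]
146 193 [0.5306 0.2492 0.0424]
130 193 [0.5211 0.2793 0.0892]
139 199 [0.5092 0.2628 0.0603]
139 195 [0.5159 0.2548 0.0854]
183 198 [0.5056 0.1293 0.0885]
120 155 [6.627e-01 3.511e-01 4.000e-04]
205 155 [6.605e-01 8.300e-02 4.000e-04]
205 220 [ 0.4541  0.0794 -0.0024]
120 220 [0.4559 0.3367 0.002 ]
299 200 [ 0.5007 -0.2011  0.0677]
299 210 [ 0.4633 -0.1935  0.1206]
328 200 [ 0.4971 -0.2816  0.0834]
357 197 [ 0.5076 -0.3687  0.0705]
320 260 [ 0.3304 -0.2654  0.0063]
```

View pics/a1.png

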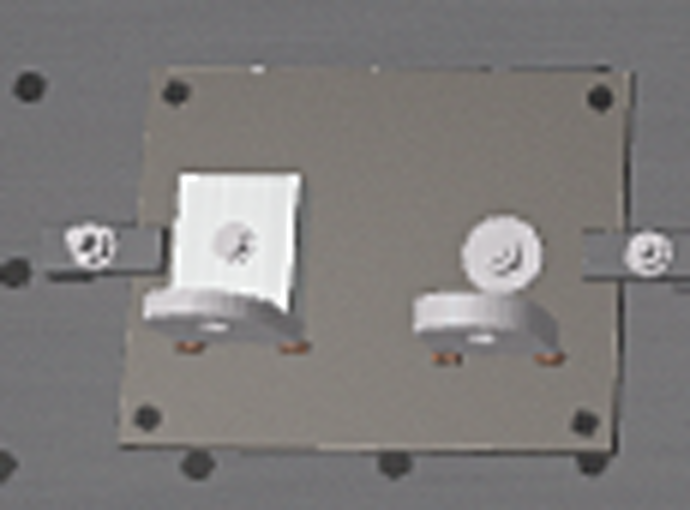

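View pics/a2.png

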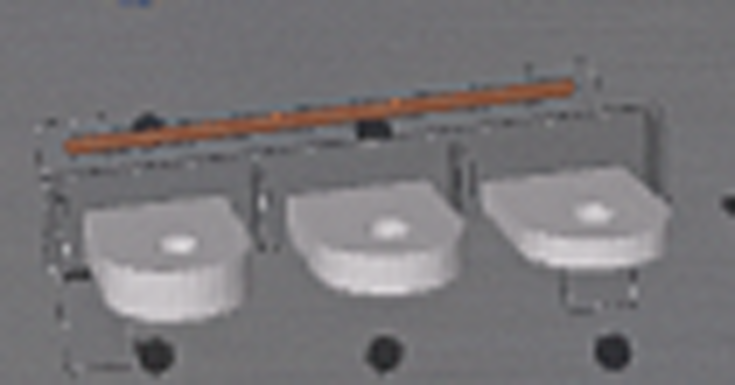

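View pics/a3.png

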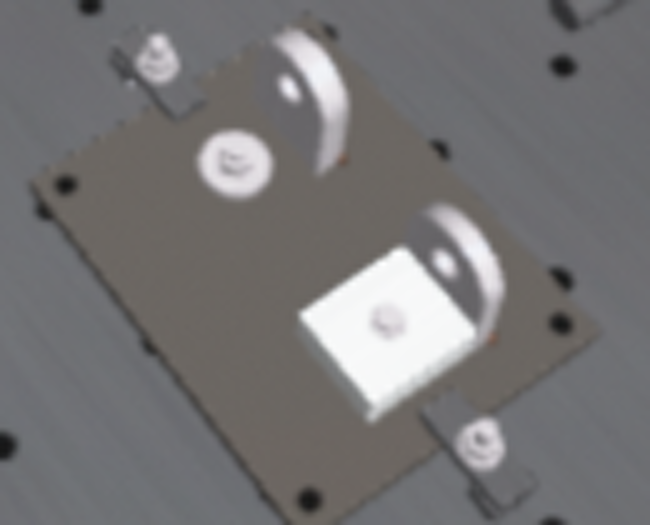

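View pics/a4.png

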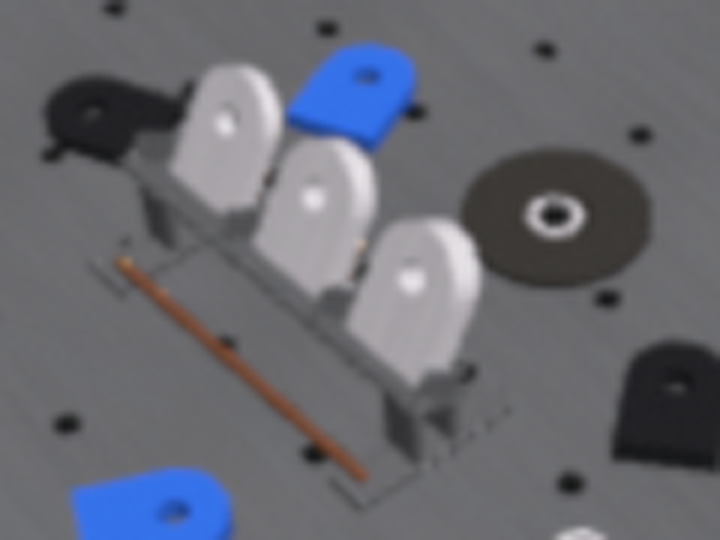

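Run:
```python
from h import *
for n in('top0','scene0'):
    c=dict(np.load(n+'.npz')); w=world(c); f=c['frame'].astype(int)
    print('bench z', n, [np.nanmedian(w[...,2][(abs(w[...,0]-x)<.03)&(abs(w[...,1]-y)<.03)]).round(4) for x,y in((.75,0),(.35,.3),(.38,0))])
    # spacer top
    m=(abs(w[...,0]-.56)<.07)&(abs(w[...,1]-.27)<.07)&(abs(w[...,2]-.037)<.003)&(f.min(-1)>150)
    p=w[m][:,:2].astype(np.float32); print('spacer',m.sum(),cv2.minAreaRect(p),np.median(w[m][:,2]))
    m=(abs(w[...,0]-.55)<.14)&(abs(w[...,1]-.21)<.16)&(abs(w[...,2]-.012)<.0025)
    p=w[m][:,:2].astype(np.float32); print('plate',m.sum(),cv2.minAreaRect(p),np.median(w[m][:,2]))
    # rack lugs
    for nm,y in(('L',-.2),('M',-.285),('R',-.365)):
        m=(abs(w[...,0]-.5)<.1)&(abs(w[...,1]-y)<.05)&(w[...,2]>.052)&(f.min(-1)>120)
        pts=w[m]; 
        # ransac plane
        best=0;rng=np.random.default_rng(0)
        for _ in range(400):
            q=pts[rng.choice(len(pts),3,False)];nn=np.cross(q[1]-q[0],q[2]-q[0]);L=np.linalg.norm(nn)
            if L<1e-6: continue
            nn/=L
            if nn[2]<0: nn=-nn
            if nn[0]<0.7 or nn[2]<.3: continue
            i=abs((pts-q[0])@nn)<.0015
            if i.sum()>best: best=i.sum();bi=i
        if best<20: print(nm,'none');continue
        q=pts[bi];ce=q.mean(0);nn=np.linalg.svd(q-ce)[2][2];nn*=np.sign(nn[2])
        print(nm,len(pts),best,'n',nn.round(3),'lean',np.degrees(np.arcsin(nn[2])).round(1),'yaw',np.degrees(np.arctan2(nn[1],nn[0])).round(1),'c',ce.round(4),'y',q[:,1].min().round(4),q[:,1].max().round(4),'z',q[:,2].min().round(4),q[:,2].max().round(4))
```

```text
bench z top0 [np.float64(-0.0003), np.float64(-0.0002), np.float64(0.0002)]
spacer 324 ((0.5572868585586548, 0.27463391423225403), (0.06009112298488617, 0.06739036738872528), 88.6695785522461) 0.03680359392170052
plate 3333 ((0.5550363063812256, 0.2073437124490738), (0.3130461871623993, 0.2004120796918869), 88.77694702148438) 0.01187011840342267
L 360 197 n [0.86  0.098 0.501] lean 30.1 yaw 6.5 c [ 0.4883 -0.1973  0.0882] y -0.2381 -0.1543 z 0.0542 0.125
M 335 189 n [0.858 0.099 0.505] lean 30.3 yaw 6.6 c [ 0.4935 -0.2826  0.0878] y -0.3121 -0.2515 z 0.053 0.1241
R 301 204 n [0.857 0.094 0.507] lean 30.5 yaw 6.2 c [ 0.4994 -0.3644  0.0851] y -0.3951 -0.333 z 0.0524 0.1221
bench z scene0 [np.float64(0.0003), np.float64(0.0005), np.float64(0.0006)]
spacer 508 ((0.5524137616157532, 0.27653828263282776), (0.06087447330355644, 0.07646586000919342), 88.58586120605469) 0.03733307456028101
plate 3667 ((0.5536255240440369, 0.21064645051956177), (0.3119090497493744, 0.2012803554534912), 88.66606903076172) 0.012215007928389143
L 448 200 n [0.858 0.093 0.506] lean 30.4 yaw 6.2 c [ 0.4853 -0.1952  0.0878] y -0.2258 -0.1651 z 0.0539 0.1248
M 403 180 n [0.859 0.093 0.503] lean 30.2 yaw 6.2 c [ 0.4922 -0.2809  0.0853] y -0.3331 -0.2355 z 0.0526 0.122
R 324 144 n [0.867 0.102 0.489] lean 29.3 yaw 6.7 c [ 0.4973 -0.3629  0.0844] y -0.394 -0.3311 z 0.0521 0.1222
```

```bash
cat >> h.py <<'E'
def turn(Rt,R0): # world rotvec deg from R0 to Rt
    return np.degrees((R.from_matrix(Rt)*R.from_matrix(R0).inv()).as_rotvec())
def plan(pt,Rt):
    s=monitor.read_state(); R0=R.from_rotvec(s['tcp_rot']).as_matrix()
    print('shift mm',((np.array(pt)-s['tool_pos'])*1000).round(1),'turn deg',turn(Rt,R0).round(2),'from',s['tool_pos'].round(4))
def Rt_from(x,y):
    x=np.array(x,float);x/=np.linalg.norm(x);y=np.array(y,float);y-=x*(x@y);y/=np.linalg.norm(y)
    return np.stack([x,y,np.cross(x,y)],1)
E
python3 - <<'E'
from h import *
s=monitor.read_state();R0=R.from_rotvec(s['tcp_rot']).as_matrix();print(R0.round(3))
a=np.radians(-1.3)
sx=np.array([np.cos(a),np.sin(a),0])
for sg in(1,-1):
    plan([.514,.2756,.25],Rt_from([0,0,-1],sg*sx))
E
```

```text
[[-0.     0.276 -0.961]
 [ 0.002 -0.961 -0.276]
 [-1.    -0.002 -0.   ]]
shift mm [327.7 923.8  -2.2] turn deg [-7.000e-02 -8.000e-02  7.267e+01] from [ 0.1863 -0.6482  0.2522]
shift mm [327.7 923.8  -2.2] turn deg [-9.0000e-02  8.0000e-02 -1.0733e+02] from [ 0.1863 -0.6482  0.2522]
```

Call:
play_rows --deltas '[{"x": 40,"y": 55,"z": 0,"wz": 5,"fingers": 0},{"x": 80,"y": 110,"z": 0,"wz": 10,"fingers": 0},{"x": 120,"y": 165,"z": 0,"wz": 16,"fingers": 0},{"x": 150,"y": 225,"z": 0,"wz": 21,"fingers": 0},{"x": 175,"y": 285,"z": 0,"wz": 26,"fingers": 0},{"x": 195,"y": 345,"z": 0,"wz": 31,"fingers": 0},{"x": 210,"y": 405,"z": 0,"wz": 36,"fingers": 0},{"x": 225,"y": 465,"z": 0,"wz": 41,"fingers": 0},{"x": 240,"y": 525,"z": 0,"wz": 46,"fingers": 0},{"x": 255,"y": 585,"z": 0,"wz": 50,"fingers": 0},{"x": 270,"y": 645,"z": 0,"wz": 54,"fingers": 0},{"x": 285,"y": 705,"z": 0,"wz": 58,"fingers": 0},{"x": 300,"y": 765,"z": -5,"wz": 62,"fingers": 0},{"x": 310,"y": 825,"z": -15,"wz": 66,"fingers": 0},{"x": 320,"y": 880,"z": -25,"wz": 70,"fingers": 0},{"x": 328,"y": 910,"z": -40,"wz": 72.7,"fingers": 0},{"x": 328,"y": 924,"z": -60,"wz": 72.7,"fingers": 0},{"x": 328,"y": 924,"z": -60,"wz": 72.7,"fingers": 0},{"x": 328,"y": 924,"z": -60,"wz": 72.7,"fingers": 0}]'

```text
schema error: expected keys wx, wy, wz, x, y, z, fingers
```

Run:
```python
from h import *
c=grab('wrist','w1');s=monitor.read_state();print(s['time'],s['tool_pos'],s['width'],s['q'])
d=c['depth'];print(d[d>0].min(),np.median(d))
```

```text
0.2 [ 0.18631033 -0.64831343  0.25238946] 0.9972389861070782 [-1.32789016e+00  2.64492910e-01  1.60490720e+00  1.79086835e-05
  1.27368649e+00 -3.68886863e-02]
0.050000142 0.32990617
```

View pics/w1.png

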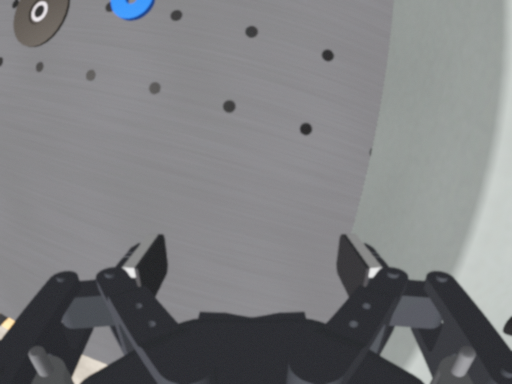

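All keys are required; repeating with them.

Call:
play_rows --deltas '[{"x": 40,"y": 55,"z": 0,"wx": 0,"wy": 0,"wz": 5,"fingers": 0},{"x": 80,"y": 110,"z": 0,"wx": 0,"wy": 0,"wz": 10,"fingers": 0},{"x": 120,"y": 165,"z": 0,"wx": 0,"wy": 0,"wz": 16,"fingers": 0},{"x": 150,"y": 225,"z": 0,"wx": 0,"wy": 0,"wz": 21,"fingers": 0},{"x": 175,"y": 285,"z": 0,"wx": 0,"wy": 0,"wz": 26,"fingers": 0},{"x": 195,"y": 345,"z": 0,"wx": 0,"wy": 0,"wz": 31,"fingers": 0},{"x": 210,"y": 405,"z": 0,"wx": 0,"wy": 0,"wz": 36,"fingers": 0},{"x": 225,"y": 465,"z": 0,"wx": 0,"wy": 0,"wz": 41,"fingers": 0},{"x": 240,"y": 525,"z": 0,"wx": 0,"wy": 0,"wz": 46,"fingers": 0},{"x": 255,"y": 585,"z": 0,"wx": 0,"wy": 0,"wz": 50,"fingers": 0},{"x": 270,"y": 645,"z": 0,"wx": 0,"wy": 0,"wz": 54,"fingers": 0},{"x": 285,"y": 705,"z": 0,"wx": 0,"wy": 0,"wz": 58,"fingers": 0},{"x": 300,"y": 765,"z": -5,"wx": 0,"wy": 0,"wz": 62,"fingers": 0},{"x": 310,"y": 825,"z": -15,"wx": 0,"wy": 0,"wz": 66,"fingers": 0},{"x": 320,"y": 880,"z": -25,"wx": 0,"wy": 0,"wz": 70,"fingers": 0},{"x": 328,"y": 910,"z": -40,"wx": 0,"wy": 0,"wz": 72.7,"fingers": 0},{"x": 328,"y": 924,"z": -60,"wx": 0,"wy": 0,"wz": 72.7,"fingers": 0},{"x": 328,"y": 924,"z": -60,"wx": 0,"wy": 0,"wz": 72.7,"fingers": 0},{"x": 328,"y": 924,"z": -60,"wx": 0,"wy": 0,"wz": 72.7,"fingers": 0}]' --grip_force 20

```text
time: 2.58
tool_pos: [0.5142, 0.2739, 0.1933]
tcp_rot: [1.225, 1.198, -1.227]
wrist_force: [-0.1, -0.2, 0.4]
width: 0.5
```

Run:
```python
from h import *
c=grab('wrist','w2');s=monitor.read_state();print(s['time'],s['tool_pos'],s['width'],s['q'])
```

```text
2.625 [0.51464339 0.2739226  0.19394736] 0.5000545069853694 [ 4.46648060e-01  1.35653875e-01  1.86931754e+00 -4.96808213e-04
  1.13613973e+00  4.70592123e-01]
```

View pics/w2.png

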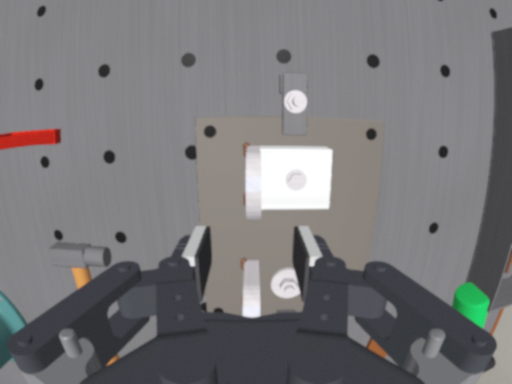

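```bash
cat >> h.py <<'E'
def wworld(c):
    K=c['K'];d=c['depth'].astype(float);v,u=np.mgrid[:d.shape[0],:d.shape[1]]
    a=(u-K[0,2])/K[0,0];b=(v-K[1,2])/K[1,1];th=np.hypot(a,b);k=np.where(th>1e-9,np.tan(th)/np.maximum(th,1e-9),1)
    p=np.stack([a*k*d,b*k*d,d,np.ones_like(d)],-1)@c['tool_from_camera'].T
    w=p[...,:3]@R.from_rotvec(c['rot']).as_matrix().T+c['pos']; w[d==0]=np.nan; return w
E
python3 - <<'E'
from h import *
c=dict(np.load('w2.npz'));w=wworld(c);f=c['frame'].astype(int)
print('plate z',w[200,360],w[140,220],'tacktop',w[180,247:262:3].round(4).tolist())
near=(abs(w[...,0]-.55)<.13)&(abs(w[...,1]-.25)<.13)
m=near&(abs(w[...,2]-.037)<.003)&(f.min(-1)>190)&(w[...,0]>.523)
print('spacer',m.sum(),cv2.minAreaRect(w[m][:,:2].astype(np.float32)),np.percentile(w[m],[1,99],axis=0).round(4).tolist())
q=w[m]; 
# far edge line fit: per row of image max x
xs=[];ys=[]
for v in range(384):
    r=np.where(m[v])[0]
    if len(r)>25: xs.append(w[v,r.max(),0]);ys.append(w[v,r.max(),1])
print('far edge',np.polyfit(ys,xs,1),np.mean(xs),np.mean(ys),len(xs))
m=near&(w[...,2]>.05)&(w[...,2]<.096)&(w[...,1]>.235)&(w[...,0]<.53)&(w[...,0]>.49)
print('tack',m.sum(),cv2.minAreaRect(w[m][:,:2].astype(np.float32)),np.percentile(w[m],[1,50,99],axis=0).round(4).tolist())
m=near&(abs(w[...,2]-.012)<.003)
print('plate z',np.median(w[m][:,2]),np.percentile(w[m],[1,99],axis=0).round(4).tolist())
m=(w[...,2]<.003)&(w[...,2]>-.006);print('bench z',np.nanmedian(w[m][:,2]))
E
```

```text
plate z [0.6340927  0.24458748 0.01158385] [0.48298792 0.31249259 0.01283447] tacktop [[0.511, 0.2877, 0.0894], [0.5134, 0.2878, 0.09], [0.5157, 0.2876, 0.0895], [0.518, 0.2875, 0.0895], [0.5203, 0.2876, 0.09]]
spacer 4045 ((0.5571724772453308, 0.24908746778964996), (0.21717636287212372, 0.06896273791790009), 88.94454956054688) [[0.5237, 0.1511, 0.0344], [0.5904, 0.3053, 0.0394]]
far edge [0.00697521 0.58846283] 0.5903859883703677 0.27571318536662354 61
tack 1031 ((0.5155549049377441, 0.2783757746219635), (0.05537473410367966, 0.01204173918813467), 88.79110717773438) [[0.5096, 0.2512, 0.0565], [0.5156, 0.284, 0.0886], [0.5216, 0.3059, 0.0931]]
plate z 0.012131488216025485 [[0.4585, 0.1247, 0.0105], [0.6539, 0.3349, 0.0138]]
bench z 8.862347410627802e-05
```

Call:
play_rows --deltas '[{"x": 1,"y": 0,"z": -40,"wx": 0,"wy": 0,"wz": 0,"fingers": 0},{"x": 1,"y": 0,"z": -75,"wx": 0,"wy": 0,"wz": 0,"fingers": 0},{"x": 1,"y": 0,"z": -105,"wx": 0,"wy": 0,"wz": 0,"fingers": 0},{"x": 1,"y": 0,"z": -118,"wx": 0,"wy": 0,"wz": 0,"fingers": 0},{"x": 1,"y": 0,"z": -118,"wx": 0,"wy": 0,"wz": 0,"fingers": 0},{"x": 1,"y": 0,"z": -118,"wx": 0,"wy": 0,"wz": 0,"fingers": 0}]' --grip_force 20

```text
time: 3.38
tool_pos: [0.5167, 0.2755, 0.0771]
tcp_rot: [1.228, 1.197, -1.223]
wrist_force: [0.3, 0.3, -0.2]
width: 0.499
```

Run:
```python
from h import *
c=grab('wrist','w3');s=monitor.read_state();print(s['time'],s['tool_pos'],s['width'],s['wrist_force'])
```

```text
3.425 [0.51679585 0.2756792  0.07719468] 0.5036239524978963 [0.60076183 0.56315628 0.68229034]
```

View pics/w3.png

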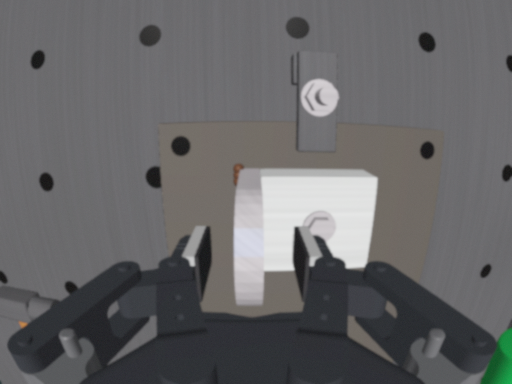

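Call:
play_rows --deltas '[{"x": -1,"y": 0,"z": 0,"wx": 0,"wy": 0,"wz": 0,"fingers": 0.5},{"x": -1,"y": 0,"z": 0,"wx": 0,"wy": 0,"wz": 0,"fingers": 1},{"x": -1,"y": 0,"z": 0,"wx": 0,"wy": 0,"wz": 0,"fingers": 1},{"x": -1,"y": 0,"z": 0,"wx": 0,"wy": 0,"wz": 0,"fingers": 1},{"x": -1,"y": 0,"z": 0,"wx": 0,"wy": 0,"wz": 0,"fingers": 1},{"x": -1,"y": 0,"z": 0,"wx": 0,"wy": 0,"wz": 0,"fingers": 1},{"x": -1,"y": 0,"z": 0,"wx": 0,"wy": 0,"wz": 0,"fingers": 1}]' --grip_force 20

```text
time: 4.3
tool_pos: [0.5155, 0.2756, 0.0763]
tcp_rot: [1.227, 1.198, -1.224]
wrist_force: [1.6, -0.5, 4.9]
width: 0.14
```

Run:
```python
from h import *
c=grab('wrist','w4');s=monitor.read_state();print(s['time'],s['tool_pos'],s['width'],s['width']*85,s['wrist_force'])
c=dict(np.load('w4.npz'));w=wworld(c);f=c['frame'].astype(int)
m=(w[...,2]>.05)&(w[...,2]<.096)&(w[...,1]>.285)&(w[...,1]<.31)&(abs(w[...,0]-.515)<.02)
print('tack',m.sum(),np.percentile(w[m],[1,50,99],axis=0).round(4).tolist())
m=(abs(w[...,2]-.037)<.003)&(f.min(-1)>190)&(w[...,0]>.54)&(w[...,1]<.32)&(w[...,1]>.22)
print('spacer',m.sum(),np.percentile(w[m],[.5,99.5],axis=0).round(4).tolist())
```

```text
4.35 [0.51548437 0.27559552 0.07634276] 0.13624444129799346 11.580777510329444 [ 2.48925589 -1.2699844   6.59084574]
tack 3077 [[0.5035, 0.2853, 0.0528], [0.516, 0.2922, 0.0826], [0.5283, 0.3061, 0.0949]]
spacer 6400 [[0.5403, 0.2474, 0.0354], [0.591, 0.3051, 0.0396]]
```

View pics/w4.png

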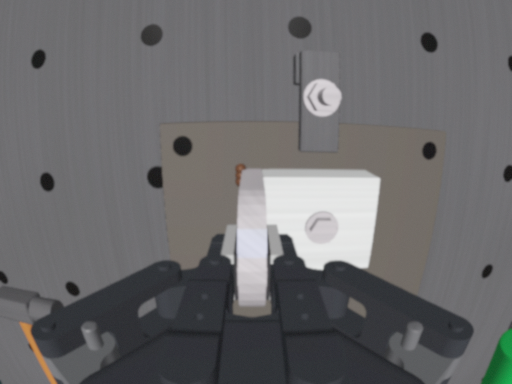

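Run:
```python
from h import *
s=monitor.read_state();Rm=R.from_rotvec(s['tcp_rot']).as_matrix();print(Rm.round(4),'yaw tool y',np.degrees(np.arctan2(Rm[1,1],Rm[0,1])))
yaw=np.radians(6.4);th=np.radians(30)
ry=np.array([-np.sin(yaw),np.cos(yaw),0]);n=np.array([np.cos(yaw)*np.cos(th),np.sin(yaw)*np.cos(th),.5])
lz=np.cross(n,ry);print('lz',lz)
C=[]
for k in('top0','scene0'):
    c=dict(np.load(k+'.npz')); w=world(c); f=c['frame'].astype(int)
    for nm,ce in(('L',[.487,-.196,.088]),('M',[.493,-.282,.0865]),('R',[.4984,-.3637,.0848])):
        m=(abs((w-ce)@ry)<.043)&(abs((w-ce)@lz)<.06)&(abs((w-ce)@n)<.0025)&(w[...,2]>.053)&(f.min(-1)>110)
        q=w[m];off=np.median((q-ce)@n);e=(q-ce)@ry;l=(q-ce)@lz
        mid=np.median
        # widest part
        print(k,nm,len(q),'off',off.round(4),'ry',np.percentile(e,[1,99]).round(4),'lz',np.percentile(l,[0.5,99.5]).round(4))
        if nm=='R': C.append((off,np.percentile(e,[1,99]).mean()))
C=np.array(C).mean(0);ce=np.array([.4984,-.3637,.0848])+C[0]*n+C[1]*ry-.006*n
ce=ce+lz*(.048+.063*lz[2]-ce[2])/lz[2]
print('target TCP',ce)
Rt=Rt_from(-lz,n);print(Rt.round(3))
plan(ce,Rt);plan(ce+.1*lz,Rt)
```

```text
[[ 2.200e-03  9.998e-01 -2.210e-02]
 [ 8.000e-04 -2.210e-02 -9.998e-01]
 [-1.000e+00  2.100e-03 -8.000e-04]] yaw tool y -1.264259067115289
lz [-0.49688396 -0.05573447  0.8660254 ]
top0 L 221 off 0.001 ry [-0.0307  0.0282] lz [-0.0387  0.0419]
top0 M 221 off 0.0009 ry [-0.0308  0.0284] lz [-0.0383  0.0419]
top0 R 214 off 0.001 ry [-0.0312  0.0279] lz [-0.0377  0.0411]
scene0 L 248 off -0.0009 ry [-0.0296  0.031 ] lz [-0.0382  0.0415]
scene0 M 209 off -0.0009 ry [-0.0284  0.031 ] lz [-0.0383  0.0408]
scene0 R 181 off -0.0007 ry [-0.0292  0.0322] lz [-0.0368  0.0423]
target TCP [ 0.48145334 -0.36566689  0.1025596 ]
[[ 0.497  0.861  0.111]
 [ 0.056  0.097 -0.994]
 [-0.866  0.5    0.   ]]
shift mm [ -34.  -641.3   26.2] turn deg [  1.29 -29.87   7.48] from [0.5155 0.2756 0.0763]
shift mm [ -83.7 -646.8  112.8] turn deg [  1.29 -29.87   7.48] from [0.5155 0.2756 0.0763]
```

Call:
play_rows --deltas '[{"x": 0,"y": 0,"z": 0,"wx": 0,"wy": 0,"wz": 0,"fingers": 0},{"x": 0,"y": 0,"z": 5,"wx": 0,"wy": 0,"wz": 0,"fingers": 0},{"x": 0,"y": 0,"z": 50,"wx": 0,"wy": 0,"wz": 0,"fingers": 0},{"x": 0,"y": -20,"z": 105,"wx": 0,"wy": 0,"wz": 0,"fingers": 0},{"x": -7,"y": -75,"z": 125,"wx": 0,"wy": -3,"wz": 1,"fingers": 0},{"x": -14,"y": -135,"z": 130,"wx": 0,"wy": -6,"wz": 2,"fingers": 0},{"x": -21,"y": -195,"z": 130,"wx": 0,"wy": -9,"wz": 2.5,"fingers": 0},{"x": -28,"y": -255,"z": 130,"wx": 0,"wy": -12,"wz": 3,"fingers": 0},{"x": -35,"y": -315,"z": 130,"wx": 1,"wy": -15,"wz": 4,"fingers": 0},{"x": -42,"y": -375,"z": 130,"wx": 1,"wy": -18,"wz": 5,"fingers": 0},{"x": -50,"y": -435,"z": 130,"wx": 1,"wy": -21,"wz": 5.5,"fingers": 0},{"x": -60,"y": -495,"z": 130,"wx": 1,"wy": -24,"wz": 6,"fingers": 0},{"x": -70,"y": -555,"z": 130,"wx": 1,"wy": -27,"wz": 7,"fingers": 0},{"x": -80,"y": -610,"z": 125,"wx": 1.3,"wy": -29,"wz": 7.5,"fingers": 0},{"x": -84,"y": -647,"z": 113,"wx": 1.3,"wy": -29.9,"wz": 7.5,"fingers": 0},{"x": -84,"y": -647,"z": 113,"wx": 1.3,"wy": -29.9,"wz": 7.5,"fingers": 0},{"x": -84,"y": -647,"z": 113,"wx": 1.3,"wy": -29.9,"wz": 7.5,"fingers": 0},{"x": -84,"y": -647,"z": 113,"wx": 1.3,"wy": -29.9,"wz": 7.5,"fingers": 0}]' --grip_force 20

```text
time: 6.6
tool_pos: [0.4308, -0.3703, 0.1885]
tcp_rot: [1.353, 0.888, -0.73]
wrist_force: [-0.1, 0.1, 0.1]
width: 0.501
```

Run:
```python
from h import *
c=grab('wrist','w5');s=monitor.read_state();print(s['time'],s['tool_pos'],s['width'],s['wrist_force'],s['q'].round(3))
yaw=np.radians(6.4);th=np.radians(30)
ry=np.array([-np.sin(yaw),np.cos(yaw),0]);n=np.array([np.cos(yaw)*np.cos(th),np.sin(yaw)*np.cos(th),.5]);lz=np.cross(n,ry)
T=np.array([.48145,-.36567,.10256]);plan(T,Rt_from(-lz,n))
c=dict(np.load('w5.npz'));w=wworld(c);f=c['frame'].astype(int)
d=w-T
m=(abs(d@n)<.02)&(abs(d@ry)<.04)&(abs(d@lz)<.08)&(f.min(-1)>110)&(w[...,2]>.055)
q=d[m];print(len(q),np.histogram(q@n,bins=np.arange(-.02,.0205,.001)))
print('ry',np.percentile(q@ry,[1,50,99]),'lz',np.percentile(q@lz,[1,99]))
```

```text
6.65 [ 0.43090851 -0.37041825  0.18868868] 0.4989451446123815 [ 0.55656803  0.63123581 -1.10970645] [-1.017 -0.024  2.136  0.619  0.891 -1.494]
shift mm [ 50.5   4.7 -86.1] turn deg [ 0.06 -0.07 -0.11] from [ 0.4309 -0.3704  0.1887]
1763 (array([  0,   0,   0,   0,   0,   0,   0,   2,   0,   1,   0,   0,  13,
        13,  29,  81, 109, 120,  81, 155,  91,  83, 144,  92, 112, 116,
        92,   3,   6,   3,   3,   3,   5,  13,  36,  57,  66,  80,  77,
        77]), array([-2.00000000e-02, -1.90000000e-02, -1.80000000e-02, -1.70000000e-02,
       -1.60000000e-02, -1.50000000e-02, -1.40000000e-02, -1.30000000e-02,
       -1.20000000e-02, -1.10000000e-02, -1.00000000e-02, -9.00000000e-03,
       -8.00000000e-03, -7.00000000e-03, -6.00000000e-03, -5.00000000e-03,
       -4.00000000e-03, -3.00000000e-03, -2.00000000e-03, -1.00000000e-03,
        1.73472348e-17,  1.00000000e-03,  2.00000000e-03,  3.00000000e-03,
        4.00000000e-03,  5.00000000e-03,  6.00000000e-03,  7.00000000e-03,
        8.00000000e-03,  9.00000000e-03,  1.00000000e-02,  1.10000000e-02,
        1.20000000e-02,  1.30000000e-02,  1.40000000e-02,  1.50000000e-02,
        1.60000000e-02,  1.70000000e-02,  1.80000000e-02,  1.90000000e-02,
        2.00000000e-02]))
ry [-0.03639041  0.00743228  0.03935255] lz [-0.06452447  0.01719036]
```

View pics/w5.png

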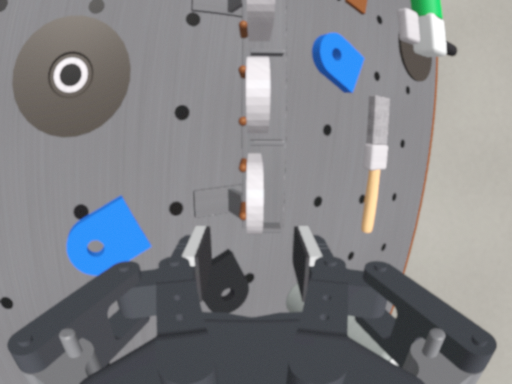

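Run:
```python
from h import *
yaw=np.radians(6.4);th=np.radians(30)
ry=np.array([-np.sin(yaw),np.cos(yaw),0]);n=np.array([np.cos(yaw)*np.cos(th),np.sin(yaw)*np.cos(th),.5]);lz=np.cross(n,ry)
T=np.array([.48145,-.36567,.10256])
c=dict(np.load('w5.npz'));w=wworld(c);f=c['frame'].astype(int)
d=w-T
for a in(-.01,-.005,0,.005,.01,.015):
  m=(abs(d@n)<.01)&(abs(d@ry)<.05)&(abs(d@lz-a)<.0025)&(f.min(-1)>110)
  q=d[m];print(a,len(q),'ry',np.percentile(q@ry,[2,98]).round(4),'n',np.percentile(q@n,[2,98]).round(4))
```

```text
-0.01 25 ry [0.0267 0.0276] n [-0.0044  0.0058]
-0.005 50 ry [0.0246 0.027 ] n [-0.0047  0.0068]
0 83 ry [-0.0287  0.0254] n [-0.0046  0.0067]
0.005 141 ry [-0.0263  0.0227] n [-0.0046  0.0066]
0.01 239 ry [-0.0227  0.0191] n [-0.0045  0.0065]
0.015 620 ry [-0.0157  0.0128] n [-0.0051  0.0065]
```

Call:
play_rows --deltas '[{"x": 20,"y": 1,"z": -34,"wx": 0,"wy": 0,"wz": 0,"fingers": 0},{"x": 38,"y": 3,"z": -63,"wx": 0,"wy": 0,"wz": 0,"fingers": 0},{"x": 47,"y": 3.5,"z": -80,"wx": 0,"wy": 0,"wz": 0,"fingers": 0},{"x": 51,"y": 3.7,"z": -86,"wx": 0,"wy": 0,"wz": 0,"fingers": 0},{"x": 51,"y": 3.7,"z": -86,"wx": 0,"wy": 0,"wz": 0,"fingers": 0},{"x": 51,"y": 3.7,"z": -86,"wx": 0,"wy": 0,"wz": 0,"fingers": 0}]' --grip_force 20

```text
time: 7.4
tool_pos: [0.4817, -0.3688, 0.1036]
tcp_rot: [1.352, 0.885, -0.731]
wrist_force: [0.1, -1.0, 0.1]
width: 0.497
```

Run:
```python
from h import *
c=grab('wrist','w6');s=monitor.read_state();print(s['time'],s['tool_pos'],s['width'],s['wrist_force'],s['q'].round(3))
yaw=np.radians(6.4);th=np.radians(30)
ry=np.array([-np.sin(yaw),np.cos(yaw),0]);n=np.array([np.cos(yaw)*np.cos(th),np.sin(yaw)*np.cos(th),.5]);lz=np.cross(n,ry)
T=np.array([.48145,-.36567,.10256]);plan(T,Rt_from(-lz,n))
```

```text
7.45 [ 0.48161907 -0.36885694  0.10355636] 0.5007025428839321 [ 0.76671146 -0.88912216 -0.20656686] [-0.929  0.146  2.14   0.723  0.706 -1.567]
shift mm [-0.2  3.2 -1. ] turn deg [ 0.14 -0.02  0.03] from [ 0.4816 -0.3689  0.1036]
```

View pics/w6.png

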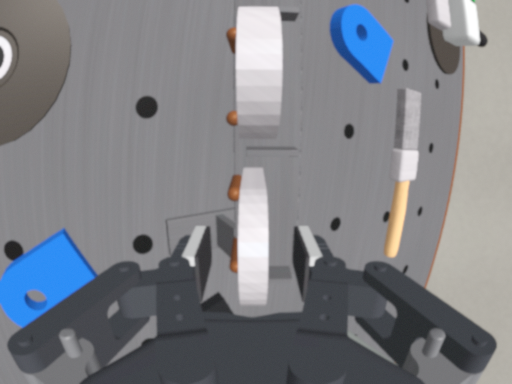

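Call:
play_rows --deltas '[{"x": 0,"y": 2,"z": 0,"wx": 0,"wy": 0,"wz": 0,"fingers": 0.3},{"x": 0,"y": 2,"z": 0,"wx": 0,"wy": 0,"wz": 0,"fingers": 0.5},{"x": 0,"y": 2,"z": 0,"wx": 0,"wy": 0,"wz": 0,"fingers": 0.6},{"x": 0,"y": 2,"z": 0,"wx": 0,"wy": 0,"wz": 0,"fingers": 0.7},{"x": 0,"y": 2,"z": 0,"wx": 0,"wy": 0,"wz": 0,"fingers": 0.8},{"x": 0,"y": 2,"z": 0,"wx": 0,"wy": 0,"wz": 0,"fingers": 1},{"x": 0,"y": 2,"z": 0,"wx": 0,"wy": 0,"wz": 0,"fingers": 1},{"x": 0,"y": 2,"z": 0,"wx": 0,"wy": 0,"wz": 0,"fingers": 1}]' --grip_force 20

```text
time: 8.45
tool_pos: [0.482, -0.3661, 0.1029]
tcp_rot: [1.353, 0.886, -0.731]
wrist_force: [4.9, 0.9, 4.3]
width: 0.141
```

Run:
```python
from h import *
c=grab('wrist','w7');s=monitor.read_state();print(s['time'],s['tool_pos'],s['width'],s['width']*85,s['wrist_force'],s['q'].round(3))
```

```text
8.5 [ 0.48201207 -0.36616372  0.10291799] 0.1365904604473364 11.610189138023593 [5.11147662 2.93981663 2.63744552] [-0.925  0.145  2.144  0.725  0.705 -1.566]
```

View pics/w7.png

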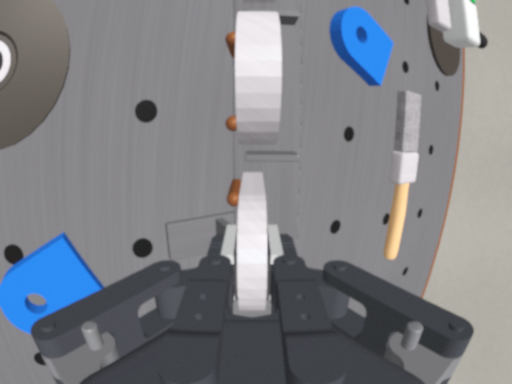

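Call:
play_rows --deltas '[{"x": 0,"y": 0,"z": 0,"wx": 0,"wy": 0,"wz": 0,"fingers": 1},{"x": 0,"y": 0,"z": 0,"wx": 0,"wy": 0,"wz": 0,"fingers": 1},{"x": -5,"y": -0.5,"z": 9,"wx": 0,"wy": 0,"wz": 0,"fingers": 1},{"x": -15,"y": -1.5,"z": 26,"wx": 0,"wy": 0,"wz": 0,"fingers": 1},{"x": -25,"y": -3,"z": 44,"wx": 0,"wy": 0,"wz": 0,"fingers": 1},{"x": -35,"y": -4,"z": 62,"wx": 0,"wy": 0,"wz": 0,"fingers": 1},{"x": -45,"y": -5,"z": 80,"wx": 0,"wy": 0,"wz": 0,"fingers": 1},{"x": -50,"y": -5.5,"z": 100,"wx": 0,"wy": 0,"wz": 0,"fingers": 1},{"x": -50,"y": -5.5,"z": 110,"wx": 0,"wy": 0,"wz": 0,"fingers": 1}]' --grip_force 80

```text
time: 9.62
tool_pos: [0.4299, -0.3715, 0.2111]
tcp_rot: [1.353, 0.889, -0.734]
wrist_force: [0.6, -1.0, -3.4]
width: 0.13
```

Run:
```python
from h import *
c=grab('wrist','w8');grab('scene','s8');s=monitor.read_state();print(s['time'],s['tool_pos'],s['width'],s['wrist_force'],s['q'].round(3))
im=cv2.imread('pics/s8.png');cv2.imwrite('pics/s8c.png',cv2.resize(im[60:220,130:330],None,fx=4,fy=3.75))
# spacer geometry: tool down, y along spacer x, yaw -1.26
a=np.radians(-1.3);sx=[np.cos(a),np.sin(a),0]
plan([.5975,.2737,.25],Rt_from([0,0,-1],sx))
```

```text
9.725 [ 0.43096593 -0.37189846  0.21211686] 0.12994514424776873 [ 1.16203094 -0.41634304 -3.32067955] [-1.018 -0.049  2.112  0.595  0.929 -1.457]
shift mm [166.5 645.6  37.9] turn deg [-1.23 29.85 -7.53] from [ 0.431  -0.3719  0.2121]
```

View pics/w8.png

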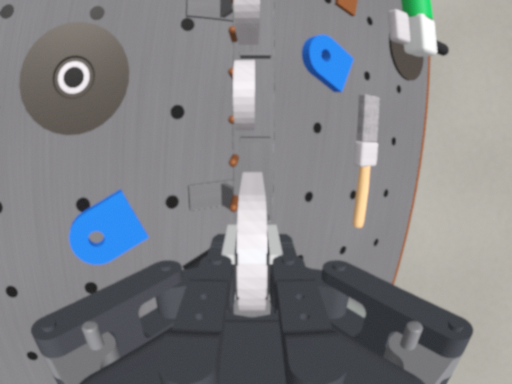

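View pics/s8c.png

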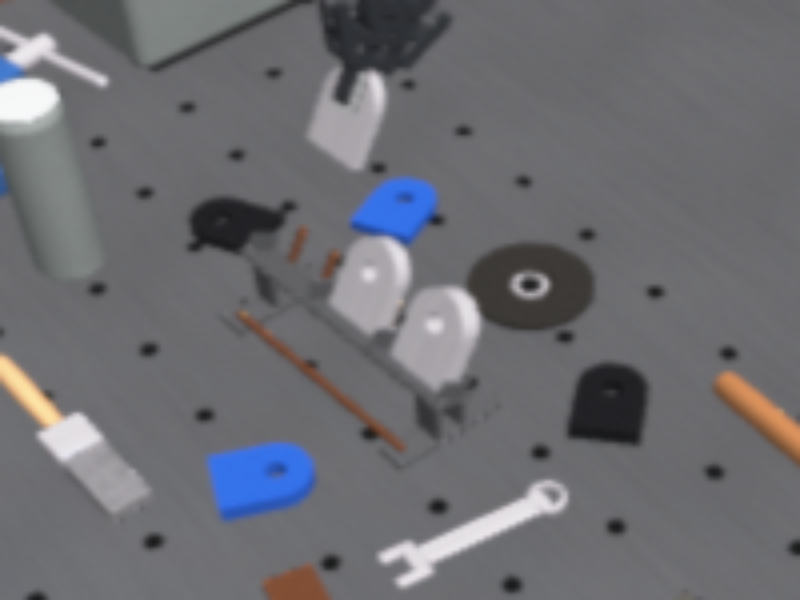

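```bash
cat > inhand.py <<'E'
from h import *
import sys
def meas(tag):
    c=dict(np.load(tag+'.npz'));w=world(c);f=c['frame'].astype(int)
    Rm=R.from_rotvec(c['rot']).as_matrix();p=(w-c['pos'])@Rm
    m=(abs(p[...,1]-.006)<.004)&(abs(p[...,2])<.045)&(p[...,0]>-.03)&(p[...,0]<.09)&(f.min(-1)>110)
    q=p[m]
    n=np.linalg.lstsq(np.c_[q[:,0],q[:,2],np.ones(len(q))],q[:,1],rcond=None)[0]
    print(tag,len(q),'plane y=a x+b z+c (deg,deg,mm)',np.degrees(n[:2]).round(2),(n[2]*1e3).round(2))
    # sides: per-x bins extents in z for straight part
    for a in np.arange(.0,.075,.01):
        s=q[abs(q[:,0]-a)<.005]
        if len(s)>4: print(' x %.3f z %.4f %.4f'%(a,s[:,2].min(),s[:,2].max()))
    for b in np.arange(-.03,.031,.01):
        s=q[abs(q[:,2]-b)<.005]
        if len(s)>4: print(' z %.3f x %.4f %.4f'%(b,s[:,0].min(),s[:,0].max()))
    r=cv2.minAreaRect(q[q[:,0]>.0][:,[0,2]].astype(np.float32));print(r)
meas(sys.argv[1])
E
python3 inhand.py s8
```

```text
s8 218 plane y=a x+b z+c (deg,deg,mm) [-1.19 -0.16] 5.09
 x 0.000 z -0.0278 0.0257
 x 0.010 z -0.0277 0.0312
 x 0.020 z -0.0313 0.0289
 x 0.030 z -0.0294 0.0287
 x 0.040 z -0.0310 0.0280
 x 0.050 z -0.0313 0.0293
 x 0.060 z -0.0328 0.0293
 z -0.030 x -0.0012 0.0613
 z -0.020 x -0.0125 0.0603
 z -0.010 x -0.0166 0.0614
 z 0.000 x 0.0103 0.0621
 z 0.010 x 0.0196 0.0548
 z 0.020 x -0.0036 0.0621
 z 0.030 x 0.0005 0.0588
((0.030917083844542503, -0.0006272345781326294), (0.06267264485359192, 0.062270428985357285), 88.39598846435547)
```

Call:
play_rows --deltas '[{"x": 0,"y": 10,"z": 20,"wx": 0,"wy": 0,"wz": 0,"fingers": 1},{"x": 5,"y": 40,"z": 35,"wx": 0,"wy": 1,"wz": 0,"fingers": 1},{"x": 15,"y": 80,"z": 38,"wx": 0,"wy": 3,"wz": -1,"fingers": 1},{"x": 28,"y": 125,"z": 38,"wx": 0,"wy": 5,"wz": -2,"fingers": 1},{"x": 40,"y": 170,"z": 38,"wx": -0.3,"wy": 8,"wz": -2.5,"fingers": 1},{"x": 52,"y": 215,"z": 38,"wx": -0.5,"wy": 10,"wz": -3,"fingers": 1},{"x": 64,"y": 260,"z": 38,"wx": -0.6,"wy": 12,"wz": -3.5,"fingers": 1},{"x": 76,"y": 305,"z": 38,"wx": -0.7,"wy": 14,"wz": -4,"fingers": 1},{"x": 88,"y": 350,"z": 38,"wx": -0.8,"wy": 16,"wz": -4.5,"fingers": 1},{"x": 100,"y": 395,"z": 38,"wx": -0.9,"wy": 18,"wz": -5,"fingers": 1},{"x": 112,"y": 440,"z": 38,"wx": -1,"wy": 21,"wz": -5.5,"fingers": 1},{"x": 124,"y": 485,"z": 38,"wx": -1.1,"wy": 24,"wz": -6,"fingers": 1},{"x": 136,"y": 530,"z": 38,"wx": -1.2,"wy": 26,"wz": -6.5,"fingers": 1},{"x": 148,"y": 575,"z": 38,"wx": -1.2,"wy": 28,"wz": -7,"fingers": 1},{"x": 160,"y": 615,"z": 38,"wx": -1.2,"wy": 29.8,"wz": -7.5,"fingers": 1},{"x": 170,"y": 640,"z": 30,"wx": -1.2,"wy": 29.8,"wz": -7.5,"fingers": 1},{"x": 173,"y": 646,"z": 10,"wx": -1.2,"wy": 29.8,"wz": -7.5,"fingers": 1},{"x": 173,"y": 646,"z": -20,"wx": -1.2,"wy": 29.8,"wz": -7.5,"fingers": 1},{"x": 173,"y": 646,"z": -40,"wx": -1.2,"wy": 29.8,"wz": -7.5,"fingers": 1},{"x": 173,"y": 646,"z": -40,"wx": -1.2,"wy": 29.8,"wz": -7.5,"fingers": 1}]' --grip_force 80

```text
time: 12.22
tool_pos: [0.602, 0.2729, 0.1684]
tcp_rot: [1.223, 1.201, -1.23]
wrist_force: [0.2, 0.8, -3.6]
width: 0.125
```

```bash
python3 - <<'E'
from h import *
c=grab('wrist','w9');grab('scene','s9');s=monitor.read_state();print(s['time'],s['tool_pos'],s['width'],s['wrist_force'],s['q'].round(3))
im=cv2.imread('pics/s9.png');cv2.imwrite('pics/s9c.png',cv2.resize(im[170:330,230:390],None,fx=3.75,fy=3.75))
a=np.radians(-1.3);sx=[np.cos(a),np.sin(a),0]
plan([.599,.274,.085],Rt_from([0,0,-1],sx))
E
python3 inhand.py s9
```

```text
12.325 [0.60448402 0.27399948 0.17229881] 0.13221677907404486 [ 1.16571197  1.0693042  -2.66518785] [3.880e-01 3.000e-01 1.712e+00 1.000e-03 1.127e+00 4.100e-01]
shift mm [ -5.5   0.  -87.3] turn deg [-0.08  0.1   0.02] from [0.6045 0.274  0.1723]
s9 76 plane y=a x+b z+c (deg,deg,mm) [-0.54  3.19] 5.84
 x 0.000 z -0.0265 -0.0110
 x 0.010 z -0.0287 -0.0109
 x 0.020 z -0.0288 -0.0096
 x 0.030 z -0.0298 -0.0070
 x 0.050 z -0.0290 -0.0253
 x 0.060 z -0.0285 0.0042
 z -0.030 x 0.0005 0.0628
 z -0.020 x -0.0101 0.0615
 z -0.010 x -0.0248 0.0628
 z 0.000 x 0.0383 0.0642
((0.033417362719774246, -0.01929882913827896), (0.0668121725320816, 0.031556688249111176), 14.656216621398926)
```

View pics/w9.png

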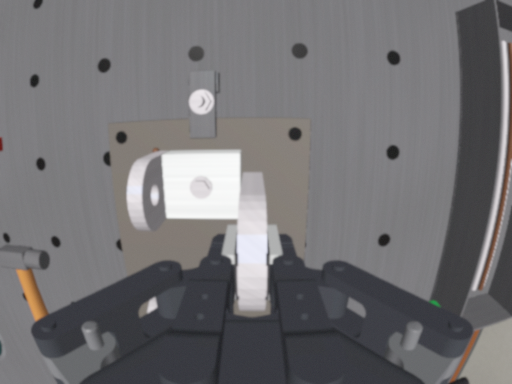

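View pics/s9c.png

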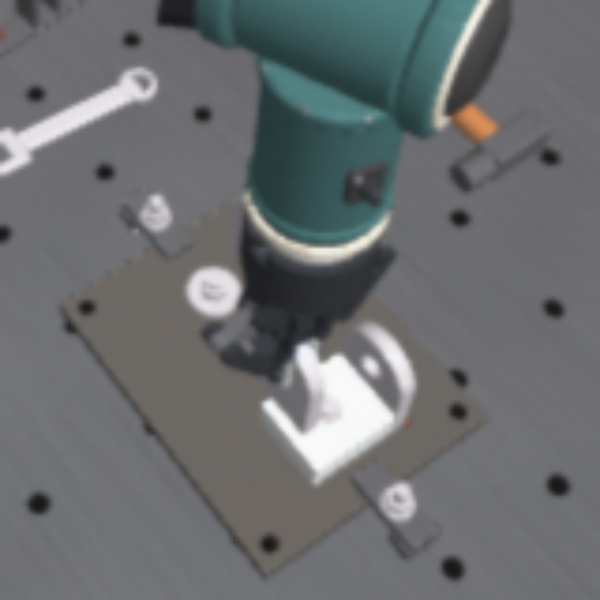

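Run:
```python
from h import *
c=dict(np.load('w9.npz'));w=wworld(c);f=c['frame'].astype(int)
m=(abs(w[...,2]-.037)<.004)&(f.min(-1)>190)&(w[...,0]>.535)&(w[...,0]<.6)&(abs(w[...,1]-.275)<.05)
print(m.sum(),np.percentile(w[m],[.5,99.5],axis=0).round(4).tolist())
for x in(.54,.55,.56,.57,.58):
    q=w[m&(abs(w[...,0]-x)<.003)];print(x,q[:,1].min().round(4),q[:,1].max().round(4),((q[:,1].min()+q[:,1].max())/2).round(4))
# lug upper far edge in y
m=(abs(w[...,0]-.6045)<.009)&(w[...,2]>.10)&(w[...,2]<.19)&(w[...,1]>.27)&(w[...,1]<.32)&(f.min(-1)>110)
for z in(.11,.13,.15): 
    q=w[m&(abs(w[...,2]-z)<.006)]
    if len(q): print('lug',z,q[:,1].max().round(4),np.percentile(q[:,0],[2,98]).round(4))
```

```text
3854 [[0.5352, 0.2453, 0.0353], [0.5913, 0.3051, 0.04]]
0.54 0.2453 0.3058 0.2756
0.55 0.2454 0.3056 0.2755
0.56 0.2452 0.3051 0.2752
0.57 0.245 0.3048 0.2749
0.58 0.2445 0.3044 0.2745
lug 0.11 0.3011 [0.5972 0.6084]
lug 0.13 0.3014 [0.597  0.6084]
lug 0.15 0.3015 [0.5972 0.6129]
```

Call:
play_rows --deltas '[{"x": -1,"y": 0,"z": -25,"wx": 0,"wy": 0,"wz": 0,"fingers": 1},{"x": -2,"y": 0,"z": -50,"wx": 0,"wy": 0,"wz": 0,"fingers": 1},{"x": -2.5,"y": 0,"z": -70,"wx": 0,"wy": 0,"wz": 0,"fingers": 1},{"x": -2.5,"y": 0,"z": -82,"wx": 0,"wy": 0,"wz": 0,"fingers": 1},{"x": -2.5,"y": 0,"z": -84,"wx": 0,"wy": 0,"wz": 0,"fingers": 1},{"x": -2.5,"y": 0,"z": -84,"wx": 0,"wy": 0,"wz": 0,"fingers": 1},{"x": -2.5,"y": 0,"z": -84,"wx": 0,"wy": 0,"wz": 0,"fingers": 1}]' --grip_force 80

```text
time: 13.2
tool_pos: [0.6028, 0.2748, 0.0895]
tcp_rot: [1.229, 1.197, -1.222]
wrist_force: [0.1, -0.0, -2.7]
width: 0.13
```

```bash
python3 - <<'E'
from h import *
c=grab('wrist','w10');grab('top','t10');s=monitor.read_state();print(s['time'],s['tool_pos'],s['width'],s['wrist_force'],s['q'].round(3))
a=np.radians(-1.3);sx=[np.cos(a),np.sin(a),0]
plan([.599,.274,.075],Rt_from([0,0,-1],sx))
E
python3 - <<'E'
import cv2
im=cv2.imread('pics/t10.png');cv2.imwrite('pics/t10c.png',cv2.resize(im[145:230,100:215],None,fx=6,fy=6))
E
```

```text
13.3 [0.6025113  0.27471112 0.08923065] 0.1286782456984298 [-0.38222817  0.18944498 -3.88687474] [3.900e-01 3.770e-01 1.777e+00 1.000e-03 9.840e-01 4.120e-01]
shift mm [ -3.5  -0.7 -14.2] turn deg [-0.12  0.19 -0.01] from [0.6025 0.2747 0.0892]
```

View pics/w10.png

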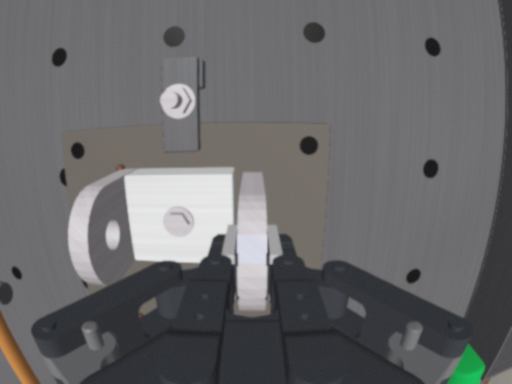

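View pics/t10c.png

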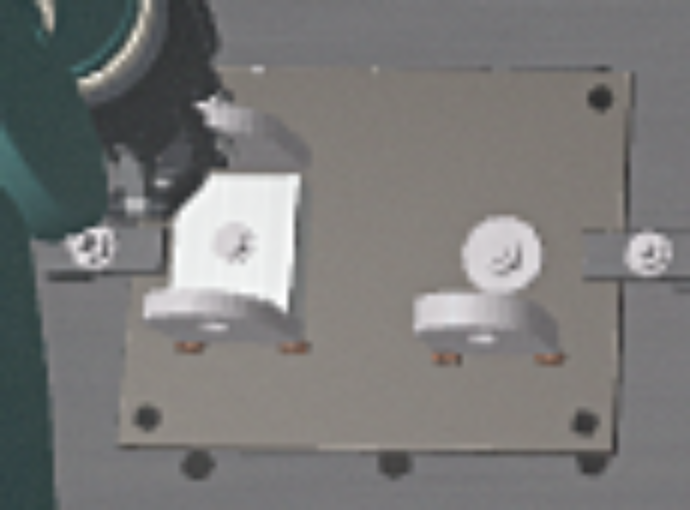

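Call:
play_rows --deltas '[{"x": -1,"y": 0.5,"z": -4,"wx": 0,"wy": 0.1,"wz": 0,"fingers": 1},{"x": -2,"y": 0.5,"z": -8,"wx": 0,"wy": 0.1,"wz": 0,"fingers": 1},{"x": -3,"y": 0.5,"z": -10,"wx": 0,"wy": 0.1,"wz": 0,"fingers": 1},{"x": -3.5,"y": 0.5,"z": -11,"wx": 0,"wy": 0.1,"wz": 0,"fingers": 1},{"x": -3.5,"y": 0.5,"z": -11,"wx": 0,"wy": 0.1,"wz": 0,"fingers": 1},{"x": -3.5,"y": 0.5,"z": -11,"wx": 0,"wy": 0.1,"wz": 0,"fingers": 1}]' --grip_force 80

```text
time: 14.05
tool_pos: [0.5986, 0.275, 0.0774]
tcp_rot: [1.227, 1.199, -1.225]
wrist_force: [0.8, 0.1, -3.1]
width: 0.129
```

Run:
```python
from h import *
c=grab('wrist','w11');s=monitor.read_state();print(s['time'],s['tool_pos'],s['width'],s['wrist_force'])
a=np.radians(-1.3);sx=[np.cos(a),np.sin(a),0]
plan([.599,.2752,.075],Rt_from([0,0,-1],sx))
```

```text
14.1 [0.59859636 0.27503028 0.07748117] 0.1259106179796409 [ 0.29100338  0.33276537 -3.37414423]
shift mm [ 0.4  0.2 -2.5] turn deg [-0.1   0.03 -0.01] from [0.5986 0.275  0.0775]
```

View pics/w11.png

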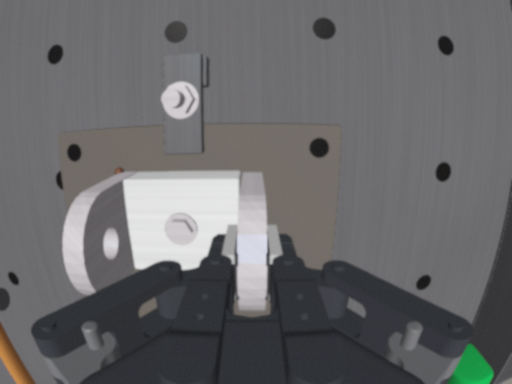

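Call:
play_rows --deltas '[{"x": 0,"y": 0,"z": -0.7,"wx": 0,"wy": 0,"wz": 0,"fingers": 1},{"x": 0,"y": 0,"z": -1.4,"wx": 0,"wy": 0,"wz": 0,"fingers": 1},{"x": 0,"y": 0,"z": -1.4,"wx": 0,"wy": 0,"wz": 0,"fingers": 1}]' --grip_force 80

```text
time: 14.48
tool_pos: [0.5984, 0.2749, 0.0758]
tcp_rot: [1.227, 1.2, -1.225]
wrist_force: [-0.1, -0.6, -4.0]
width: 0.129
```

Call:
play_rows --deltas '[{"x": 0,"y": 0,"z": -0.5,"wx": 0,"wy": 0,"wz": 0,"fingers": 1},{"x": 0,"y": 0,"z": -1,"wx": 0,"wy": 0,"wz": 0,"fingers": 1},{"x": 0,"y": 0,"z": -1,"wx": 0,"wy": 0,"wz": 0,"fingers": 1}]' --grip_force 80

```text
time: 14.85
tool_pos: [0.5985, 0.2751, 0.0758]
tcp_rot: [1.227, 1.199, -1.225]
wrist_force: [-1.8, -0.9, 4.2]
width: 0.129
```

Run:
```python
from h import *
c=grab('wrist','w12');grab('scene','s12');grab('top','t12');s=monitor.read_state();print(s['time'],s['tool_pos'],s['width'],s['wrist_force'])
Rm=R.from_rotvec(s['tcp_rot']).as_matrix();print(Rm.round(4))
im=cv2.imread('pics/s12.png');a=cv2.resize(im[215:315,250:350],None,fx=4,fy=4)
im=cv2.imread('pics/t12.png');b=cv2.resize(im[150:230,110:190],None,fx=5,fy=5);cv2.imwrite('pics/st12.png',np.hstack([a,b]))
c=dict(np.load('w12.npz'));w=wworld(c);f=c['frame'].astype(int)
m=(abs(w[...,0]-.598)<.012)&(w[...,2]>.02)&(w[...,2]<.1)&(w[...,1]>.27)&(w[...,1]<.32)&(f.min(-1)>110)
for z in(.045,.06,.075):
    q=w[m&(abs(w[...,2]-z)<.006)]
    if len(q): print('lug',z,q[:,1].max().round(4),np.percentile(q[:,0],[2,98]).round(4))
m=(abs(w[...,2]-.037)<.004)&(f.min(-1)>190)&(w[...,0]>.535)&(w[...,0]<.588)&(abs(w[...,1]-.275)<.05)
for x in(.54,.55,.56,.57,.58):
    q=w[m&(abs(w[...,0]-x)<.003)];print(x,q[:,1].min().round(4),q[:,1].max().round(4))
```

```text
15.0 [0.59851433 0.27508221 0.07571544] 0.13031928237481108 [-2.76499343  0.03756938  5.10748199]
[[ 4.000e-04  9.997e-01 -2.250e-02]
 [ 1.700e-03 -2.250e-02 -9.997e-01]
 [-1.000e+00  4.000e-04 -1.700e-03]]
lug 0.045 0.3036 [0.5935 0.6051]
lug 0.06 0.3035 [0.5871 0.6095]
lug 0.075 0.3028 [0.5875 0.6093]
0.54 0.2537 0.3055
0.55 0.2541 0.3055
0.56 0.2486 0.3054
0.57 0.2565 0.305
0.58 0.2719 0.3047
```

View pics/st12.png

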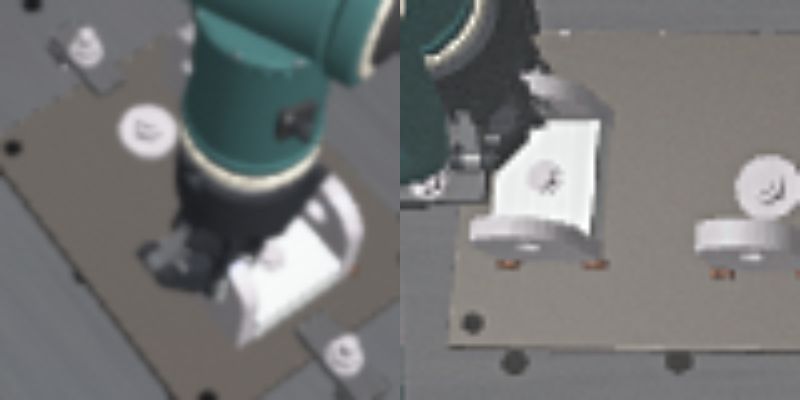

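View pics/w12.png

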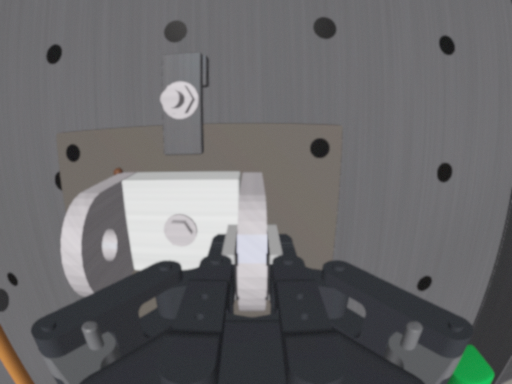

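Call:
play_rows --deltas '[{"x": 0,"y": 0,"z": 0.6,"wx": 0,"wy": 0,"wz": 0,"fingers": 1},{"x": 0,"y": 0,"z": 0.6,"wx": 0,"wy": 0,"wz": 0,"fingers": 1},{"x": 0,"y": 0,"z": 0.6,"wx": 0,"wy": 0,"wz": 0,"fingers": 0.7},{"x": 0,"y": 0,"z": 0.6,"wx": 0,"wy": 0,"wz": 0,"fingers": 0.6},{"x": 0,"y": 0,"z": 0.6,"wx": 0,"wy": 0,"wz": 0,"fingers": 0.5},{"x": 0,"y": 0,"z": 0.6,"wx": 0,"wy": 0,"wz": 0,"fingers": 0.2},{"x": 0,"y": 0,"z": 0.6,"wx": 0,"wy": 0,"wz": 0,"fingers": 0.1},{"x": 0,"y": 0,"z": 0.6,"wx": 0,"wy": 0,"wz": 0,"fingers": 0.1}]' --grip_force 20

```text
time: 16.0
tool_pos: [0.5984, 0.2749, 0.0755]
tcp_rot: [1.227, 1.2, -1.225]
wrist_force: [-0.3, -0.4, 0.3]
width: 0.45
```

Run:
```python
from h import *
c=grab('wrist','w13');s=monitor.read_state();print(s['time'],s['tool_pos'],s['width'],s['wrist_force'])
```

```text
16.05 [0.59842259 0.27493054 0.07548846] 0.4538766245831804 [ 1.56733531  0.29555968 -0.53012639]
```

View pics/w13.png

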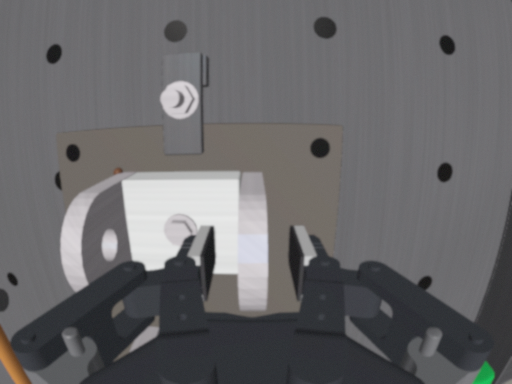

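The lug (cols 238–268) stands free between the open pads, its edge flush with the spacer's. I'll withdraw upward, then back toward the robot to clear the cameras.

Call:
play_rows --deltas '[{"x": 0,"y": 0,"z": 10,"wx": 0,"wy": 0,"wz": 0,"fingers": 0.1},{"x": 0,"y": 0,"z": 40,"wx": 0,"wy": 0,"wz": 0,"fingers": 0.1},{"x": 0,"y": 0,"z": 80,"wx": 0,"wy": 0,"wz": 0,"fingers": 0.1},{"x": 0,"y": 0,"z": 130,"wx": 0,"wy": 0,"wz": 0,"fingers": 0.1},{"x": 0,"y": -40,"z": 160,"wx": 0,"wy": 0,"wz": 0,"fingers": 0.1},{"x": -20,"y": -90,"z": 170,"wx": 0,"wy": 0,"wz": 0,"fingers": 0.1},{"x": -50,"y": -140,"z": 170,"wx": 0,"wy": 0,"wz": 0,"fingers": 0.1},{"x": -80,"y": -200,"z": 170,"wx": 0,"wy": 0,"wz": 0,"fingers": 0.1},{"x": -110,"y": -260,"z": 170,"wx": 0,"wy": 0,"wz": 0,"fingers": 0.1},{"x": -110,"y": -260,"z": 170,"wx": 0,"wy": 0,"wz": 0,"fingers": 0.1},{"x": -110,"y": -260,"z": 170,"wx": 0,"wy": 0,"wz": 0,"fingers": 0.1}]' --grip_force 20

```text
time: 17.42
tool_pos: [0.4887, 0.0147, 0.2464]
tcp_rot: [1.23, 1.198, -1.225]
wrist_force: [-0.2, 0.6, 0.4]
width: 0.451
```

Run:
```python
from h import *
grab('scene','s14');grab('top','t14');s=monitor.read_state();print(s['time'],s['tool_pos'],s['wrist_force'])
im=cv2.imread('pics/s14.png');a=cv2.resize(im[215:315,250:350],None,fx=4,fy=4)
im=cv2.imread('pics/t14.png');b=cv2.resize(im[150:230,110:190],None,fx=5,fy=5);cv2.imwrite('pics/st14.png',np.hstack([a,b]))
a=np.radians(-1.3);sx=np.array([np.cos(a),np.sin(a),0]);sy=np.array([-np.sin(a),np.cos(a),0])
O=np.array([.5565,.2752,0])
for k in('top','scene'):
    c=dict(np.load(('t14' if k=='top' else 's14')+'.npz'));w=world(c);f=c['frame'].astype(int)
    X=(w-O)@sx;Y=(w-O)@sy;Z=w[...,2]
    near=(abs(Y)<.045)&(f.min(-1)>110)
    for nm,lo,hi in(('tack',-.055,-.028),('lug',.028,.055)):
        m=near&(X>lo)&(X<hi)&(Z>.042)&(Z<.1)
        if m.sum()<10: print(k,nm,'few');continue
        print(k,nm,m.sum(),'X',np.percentile(X[m],[2,50,98]).round(4),'Y',np.percentile(Y[m],[1,99]).round(4),'Z',np.percentile(Z[m],[1,99]).round(4))
    m=near&(X>.044)&(X<.053)&(Z>.016)&(Z<.088)
    if m.sum()>30:
        A=np.c_[Y[m],Z[m],np.ones(m.sum())];p=np.linalg.lstsq(A,X[m],rcond=None)[0];r=X[m]-A@p
        g=abs(r)<.0015;p=np.linalg.lstsq(A[g],X[m][g],rcond=None)[0]
        print(k,'outer face',g.sum(),'yaw,lean deg',np.degrees(p[:2]).round(2),'X at seat mid z=.05',(p[2]+.05*p[1]).round(4),'Y',np.percentile(Y[m],[1,99]).round(4))
```

```text
17.525 [0.48922739 0.01581912 0.24605949] [ 0.35636091 -0.26949513  0.27917712]
top tack 122 X [-0.0473 -0.0445 -0.0351] Y [-0.025   0.0276] Z [0.0426 0.0943]
top lug 133 X [0.0355 0.0381 0.0477] Y [-0.027   0.0269] Z [0.0471 0.0934]
scene tack 186 X [-0.0482 -0.0394 -0.0357] Y [-0.0224  0.0311] Z [0.0435 0.0944]
scene lug 198 X [0.0345 0.0432 0.0474] Y [-0.0218  0.0301] Z [0.0434 0.0946]
scene outer face 80 yaw,lean deg [-0.51 -0.1 ] X at seat mid z=.05 0.0462 Y [-0.0178  0.03  ]
```

View pics/st14.png

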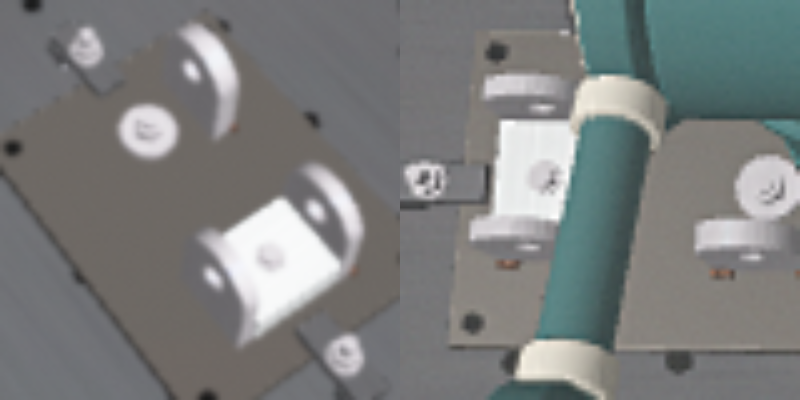

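View pics/s14.png

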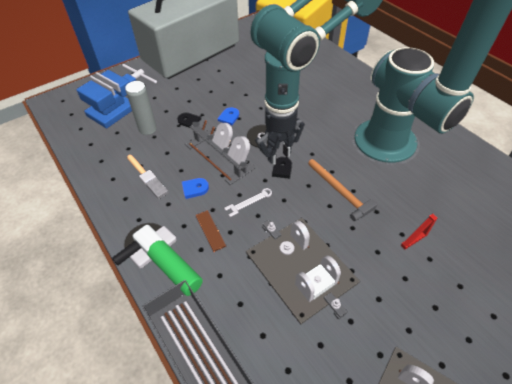

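```bash
python3 -c "
from h import *
print(finish_job())"
```

```text
the job is handed in; nothing more can be done
None
```

The matching lug now stands against the free side of the spacer block, opposite the tacked lug. I let go of it and handed the job in at about 17.5 s of the 64 s allowed. `finish_job()` gave no verdict.

- **Matching:** the job's tacked lug read an opening of 0.136–0.140, about 12 mm. The rightmost lug in the rack read 0.137–0.141, the same. I did not pinch the other two; they are still leaning in their stalls in the last scene picture.
- **Placing:** I lowered the lug onto the base plate until the vertical force reading changed from −4 to +4 N, then let go.

**Last camera checks**
- **Upright:** lean about 0.1°.
- **Parallel:** about 0.5° off the spacer.
- **Against the spacer:** the outer face is 46–48 mm from the spacer's centre; 47 mm would be touching, so the gap is about 0–1 mm.
- **Centred:** its sides line up with the tacked lug and spacer to within 1–2 mm.

**Less certain**
- **In-hand centring:** the scene and wrist cameras disagreed by 2–3 mm on where the lug sat across the fingers, so I split the difference.
- **Last top view:** the arm covered part of it, so the face angles come from the scene camera only.
- **Wrench, offcut and disc:** I went near none of them. The wrench and offcut look unmoved in the last scene picture, but the gripper hides part of the disc and I did not measure any of the three.

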